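# Draw the guide rod out of its profile, hand over hand, and rack it

### The job

Draw the red guide rod out of the horizontal aluminium profile, in several short pulls because the yellow fork blocks the hand, lift it clear once it is fully out, and lay it level and centred in the empty lane of the two-lane V rack, beside the blue rod. Lay it down and let go of it there, do not drop it, and leave everything else where it stands, the blue rod included.

Things in the scene. Friction and masses are not known exactly. Their poses are not given: they have to be found in the camera images.
- rig: Fixed fixture on a steel base plate 360 x 130 x 10 mm (local x -200 to +160). Origin: on the table under the mouth of the square aluminium profile; local +x points level out of the mouth along the bore (the way to pull), z up. Profile: 34 mm wide, z 60 to 92, x -190 to 0, back closed. Nothing but the base plate stands between mouth and fork, so that is the hand's room.
- mouth (a point): On the rod's axis at the mouth: rig x 0, z 75 mm. The bore is 22 mm wide and 20 mm high (floor z 66, ceiling z 86), 184 mm deep.
- deck_edge (a point): Front edge, underside, of the deck over the profile: rig x 36, z 145 mm (top z 153). Deck 130 mm wide, x -190 to 36, on posts at x -175 and -45, y +-55. It overhangs the rod's stub: an upright gripper does not fit there; one leaning 30 to 40 degrees towards rig +x (fingertips pointing back at the mouth) does, gripping about 45 mm from the mouth.
- fork (a point): Near face of the yellow steady fork, on the rod's axis: rig x 118, z 75 mm. The fork is 20 mm thick, 84 mm wide, with an open-topped U notch 32 mm wide (floor z 61, prongs up to z 86; small lead-in ramp at x 109 to 121 below z 62). The rod passes through the notch, fingers do not: stop gripping about 24 mm before it. Once out, the rod lifts up out of it.
- rod: The red rod: round, 18 mm diameter, 200 mm long, 0.12 to 0.22 kg. Origin at its centre, local x along its length. At the start it lies in the bore, axis 75 mm above the table, 58 to 70 mm sticking out (centre at rig x -42 to -30). Friction holds it where it is left; released more than half out, its front end sags 1 to 3 degrees until it rests on the fork.
- rack: Fixed rack, black base 180 x 124 x 10 mm, two V lanes along local x. Origin: centre of the underside, z up. Lanes at local y -33 mm (empty: the goal) and +33 mm (blue rod). Each has two grey 90-degree V supports 16 mm thick at x -70 and +70, open between, rims 36 mm apart at z 61. A rod in a lane has its axis at z 55 mm. Its ends may point either way.
- stored_rod: The blue rod, same size and frame as the red one, lying in the rack's lane at y +33 mm. Must stay.
- bottle: Bystander: white round bottle with black cap, 66 mm diameter, 170 mm tall, standing; origin under its centre. It and the rack may have exchanged places.
- tape: Bystander: roll of brown tape, 90 mm diameter, 24 mm high, lying on the rig's deck; origin under its centre.
- screwdriver: Bystander: green screwdriver lying on the table near the robot, handle to its local -x.
- wrench: Bystander: steel wrench lying on the table beyond the rig, along its local x.
- casting: Bystander: white plaster casting 120 x 90 x 80 mm beyond the rig; origin under its centre.
- mug: Bystander: blue mug, 80 mm diameter, 90 mm tall; origin under its centre.

How it is judged:
On the way, in this order (a step that is already met when the one before it is completed fails the run):
1. the rod has been drawn until its middle is out of the mouth and let go while its rear is still in the profile (a regrasp) (x of rod in the frame of rig between 0 and 0.095 m and contact force between the fingers and rod below 0.1 N), for 0.1 s.
2. the whole rod is out of the profile (x of rod in the frame of rig above 0.1005 m), for 0.1 s.
At the end, for the whole second after the job is handed in: The red rod rests, released and still, in the rack's empty lane: its centre within 25 mm of the lane's middle lengthwise, within 6 mm of the lane's line sideways, at 49 to 59 mm above the table, and parallel to the lane within 0.06 rad (x of rod in the frame of rack between -0.025 and 0.025 m and y of rod in the frame of rack between -0.039 and -0.027 m and z of rod in the frame of rack between 0.049 and 0.059 m and angle between the x axis of rod and the x axis of rack, either way round below 0.06 rad and linear speed of rod below 0.02 m/s and angular speed of rod below 0.3 rad/s and contact force between the fingers and rod below 0.1 N); the robot touches nothing.
It fails at once if the blue rod is moved by more than 10 mm (distance of stored_rod from where it was at the start of the episode above 0.01 m).
It fails at once if the bottle, tape, screwdriver, wrench, casting or mug is moved by more than 30 mm (distance of any of bottle, tape, screwdriver, wrench, casting, mug from where it was at the start of the episode above 0.03 m).
It fails at once if the rod is dropped (falling faster than 0.5 m/s while not held) (contact force between the fingers and rod below 0.05 N and linear speed of rod above 0.5 m/s).
It also fails if it takes over 48 s, if anything falls off the work surface, if the arm or the gripper's body presses on something with over 40 N, if the wrist force passes 120 N, or if a joint passes its speed limit or range.

### The arm

A 6-joint arm with a two-finger parallel gripper is mounted at the origin on the work surface. World frame = base frame: x ahead of the robot, y to its left, z up, the work surface at z = 0. Lengths are in m, angles in rad, forces in N, time in s.
With the tool pointing down it reaches from about 0.375 to 0.9 m from the base axis. Payload 3.1 kg.
Tool frame: the origin (TCP) lies midway between the tips of the shut fingers; the grasp point (between the pads) lies 19 mm behind it; z points along the fingers, y is the line along which they close (so a half turn about z gives the same grasp; the last joint's range is limited). The gripper opens to 85 mm and grips with 20 to 120 N. Pads are 22 mm wide; open, the fingers measure 114 mm over their backs; the gripper's body (76 mm by 85 mm) begins 54 mm behind the grasp point. The pads swing forward as they close: fully open they stand 13 mm farther back than shut.
Start: joints at [-1.399, 0.527, 1.433, -0, 1.181, -0.178], TCP at [0.215, -0.587, 0.231] pointing down, gripper open.
Joint ranges: [-3.08, 3.08], [-0.75, 2.2], [0.22, 2.44], [-1.43, 4.57], [0, 2.65], [-2.85, 2.85]. Speed limits (rad/s): [2.79, 2.79, 3.14, 3.14, 3.14, 3.14].

### API

Orientations are given as a unit quaternion [x, y, z, w].
In Python, from station import manip gives the robot as it stands.
- The arm moves only by the tool step_arm, never from a script. Its argument "targets" is text: rows parted by semicolons, each of 4 numbers parted by spaces: the shift along the tool's x, y, z in mm, then the turn about the tool's z in degrees. A call has 1 to 12 rows; each row is the pose to reach, as a shift and turn from the pose commanded when the call began, along the tool's axes at that moment; what a row does not reach only later rows make up. A row lasts 1/10 s, in which the tool goes at most 50 mm and 8.59 degrees, less where a joint would pass 70% of its speed; a pose out of reach is approached as far as the arm can. A call with a gripper value outside its range is refused whole. "gripper" is the closure, from 0 (fully open) to 1 (shut), set as the call begins (left out, the last holds). The fingers move at their own pace and stop on an object; "squeeze" is the grip in N (left out, the last holds). Time passes only in rows, so rows that repeat a pose let the fingers close. It gives the time, the measured TCP pose, the force, the opening and the grip force at its end, in the units of the state.
- manip.sense(): the state, without advancing time (a new reading comes with each control period).
- manip.snapshot(name): name is "scene" or "top" or "wrist"; returns the picture (400x640x3 uint8, red, green, blue); there is no depth.
- manip.get_calibration(name): a dict with "fov_y" (degrees; the focal length in pixels is half the picture's height over the tangent of half this angle, whatever the lens; pixels are square), "cx", "cy" (the principal point, pixels), "extrinsics" (4x4, takes a point from camera to world coordinates); the wrist camera has in their place "tool_from_camera" (4x4, takes a point from camera to tool coordinates, whose origin is the TCP and whose axes are the flange's). Camera axes: x right, y down, z forward; pixel columns grow to the right and rows downward; lengths in m; the calibration is good to about 2 mm. The wrist camera is an equidistant fisheye: a pixel r from the principal point sees the ray r / f radians off the axis. A picture is of the moment at which its call begins: read the wrist's pose just before it. get_calibration takes no time and is no camera call.
- manip.sign_off(): hands the job in; it is judged then, once.
Trained networks look in the newest picture that a camera, given by its name, has taken for a name from the list of things; names that differ only in an ending like _2 or _b are one class to them, and where a whole thing is asked for, a point or a joint stands for the part that bears it (a point fixed in the world has none). Each returns a list of dicts, best first, with "p" (0 to 1); they miss things now and then, are a little off and sometimes report something else, mostly with a low value. They report only what shows in the picture. A call takes as long as a camera call.
- manip.recognise(camera, query): "position" ([column, row] in pixels, amid what is visible of it).
- manip.masks_of(camera, query): "pixels" (400x640 bool, what is visible of it) and "position" ([column, row] in pixels, amid what is visible of it).
- manip.mark_of(camera, query): "position" ([column, row] in pixels: a listed point, or the origin of a listed thing).
The state is a dict: "t": time; "q": joint angles; "qd": joint speeds; "tau": joint torques, N m; "tcp_pos": TCP position; "tool_rot": TCP orientation; "force": force on the tool from outside, world axes, zero at the start; "ft_torque": the same for the moment, N m; "finger_gap": opening from 0.0 (shut) to 1.0 (fully open); "gripper_force": force on a finger pad.
Only numpy, scipy, OpenCV 4.12 (cv2) and the standard library are available. Lean on these libraries where they do the work, as an engineer would, in place of code of your own. Each camera call takes 0.05 s, during which the arm holds its last target. There are 200 camera calls.

## Working session

There is one attempt and no reset: what is moved stays moved. The work goes in short steps, Python scripts to look and compute and a tool call to move; the robot and the scene stay as the last step left them, time stands still between calls to the robot, and variables do not carry over. Pictures are saved under pics/ and viewed, at most 10 in all, crops included, and the job is handed in when it is done.

Besides the shell and the picture viewer there is one more tool, called as name(argument=value, ...), one argument or row to a line, values as JSON. step_arm: Moves the arm, as the interface text tells. Its arguments: {"type":"object","properties":{"targets":{"type":"string"},"gripper":{"type":"number"},"squeeze":{"type":"number"}},"required":["targets"]}

```bash
mkdir -p pics; ls
python3 - <<'E'
from station import manip
import cv2, numpy as np
for n in ["scene","top"]:
    im=manip.snapshot(n); cv2.imwrite(f"pics/{n}0.png",im[:,:,::-1])
    c=manip.get_calibration(n); print(n,c["fov_y"],c["cx"],c["cy"],np.round(c["extrinsics"],3).tolist())
    for q in ["mouth","deck_edge","fork","rod","rack","stored_rod","bottle","tape","rig","mug","casting"]:
        print(q,[(np.round(d["position"]).tolist(),round(d["p"],2)) for d in manip.mark_of(n,q)[:2]])
c=manip.get_calibration("wrist"); print(c)
print(manip.sense())
E
```

```text
pics
scene 43.17145817363695 325.0319655834551 204.12110234387583 [[-0.305, 0.543, -0.783, 1.467], [0.952, 0.185, -0.243, 0.239], [0.013, -0.819, -0.573, 0.739], [0.0, 0.0, 0.0, 1.0]]
mouth [([403.0, 207.0], 0.76), ([339.0, 192.0], 0.49)]
deck_edge [([388.0, 178.0], 0.94)]
fork [([352.0, 197.0], 0.84), ([237.0, 184.0], 0.68)]
rod []
rack []
stored_rod [([223.0, 170.0], 0.93)]
bottle [([204.0, 226.0], 0.56)]
tape [([458.0, 193.0], 0.95)]
rig [([399.0, 237.0], 0.94)]
mug [([243.0, 273.0], 0.58), ([456.0, 194.0], 0.29)]
casting [([410.0, 308.0], 0.91), ([404.0, 212.0], 0.71)]
top 54.28883379724446 323.1988008929851 199.0303056106537 [[0.008, -0.996, 0.084, 0.522], [-1.0, -0.006, 0.022, -0.044], [-0.022, -0.084, -0.996, 0.905], [0.0, 0.0, 0.0, 1.0]]
mouth [([246.0, 226.0], 0.84)]
deck_edge [([263.0, 234.0], 0.89)]
fork []
rod []
rack [([454.0, 262.0], 0.63)]
stored_rod [([465.0, 250.0], 0.64), ([305.0, 120.0], 0.27)]
bottle [([447.0, 186.0], 0.73)]
tape [([182.0, 222.0], 0.97)]
rig [([255.0, 230.0], 0.83), ([305.0, 123.0], 0.7)]
mug [([382.0, 131.0], 0.84)]
casting [([234.0, 134.0], 0.87
[... 434 characters left out ...]
000e+00]])}
{'t': 1.2, 'q': array([-1.39849130e+00,  5.27510589e-01,  1.43268754e+00,  8.89634608e-06,
        1.18137301e+00, -1.78503594e-01]), 'qd': array([ 0.00080947, -0.00175097, -0.00013017, -0.00062722, -0.00083451,
       -0.00022492]), 'tau': array([ 1.03276965e-03, -4.42326844e+01, -1.78416377e+01, -1.97463028e-04,
        9.40946557e-04,  3.84590322e-06]), 'tcp_pos': array([ 0.2148123 , -0.58691624,  0.23130786]), 'tool_rot': array([9.84656359e-01, 1.74504596e-01, 4.08178034e-06, 1.07726848e-05]), 'force': array([-2.60578939e-04, -4.35334382e-01, -6.16270739e-01]), 'ft_torque': array([-0.00733543, -0.00893509, -0.03555544]), 'gripper_force': 0.0, 'finger_gap': 1.0016469499066472}
```

View pics.

View pics/scene0.png

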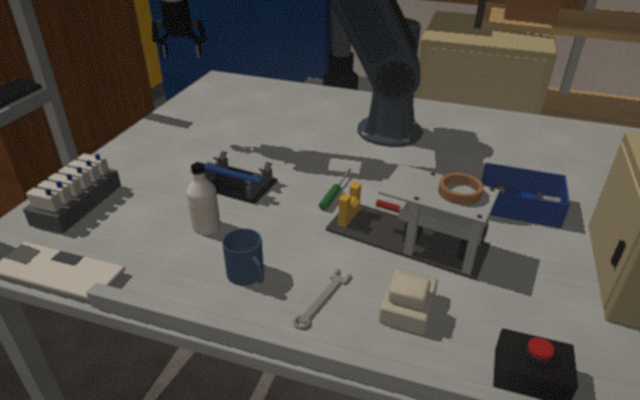

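View pics/top0.png

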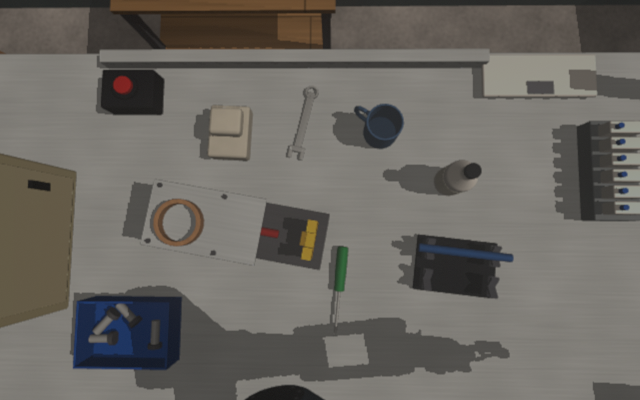

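```bash
python3 -c "
import cv2
a=cv2.imread('pics/top0.png')[170:310,240:340];b=cv2.imread('pics/top0.png')[220:310,400:525]
b=cv2.resize(b,None,fx=4,fy=4,interpolation=2);a=cv2.resize(a,None,fx=4,fy=4,interpolation=2)
import numpy as np
o=np.zeros((560,800,3),np.uint8);o[:,:400]=a;o[:360,400:]=b[:,:400];cv2.imwrite('pics/crop.png',o)"
```

```text
(no output)
```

View pics/crop.png

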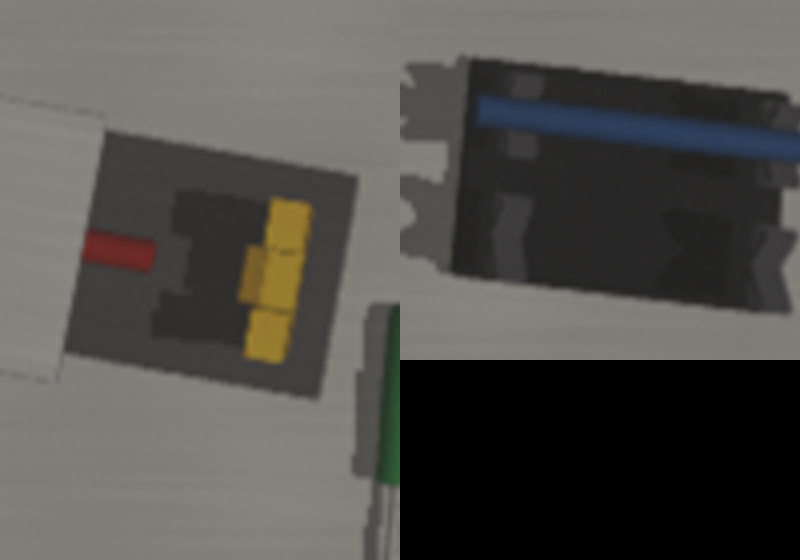

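step_arm(
  targets="-46 -16 0 0; -92 -33 0 0; -138 -49 0 0; -184 -66 0 0; -230 -82 0 0; -278 -99 0 0; -257 -139 0 0; -236 -179 0 0; -215 -219 0 0; -194 -259 0 0; -173 -299 0 0; -152 -339 0 0",
)

```text
t: 2.4
tcp_pos: [-0.0441, -0.3192, 0.2314]
tool_rot: [0.985, 0.175, -0.0, 0.0]
force: [-0.2, 0.3, 0.1]
finger_gap: 0.999
gripper_force: 0.0
```

step_arm(
  targets="10 -19 0 0; 20 -38 0 0; 30 -57 0 0; 40 -76 0 0",
)

```text
t: 2.8
tcp_pos: [-0.0329, -0.235, 0.2315]
tool_rot: [0.985, 0.175, -0.0, 0.0]
force: [0.0, 0.2, 1.3]
finger_gap: 0.998
gripper_force: 0.0
```

```bash
python3 -c "
from h import *
s=manip.sense();print(s['q'].round(3),s['tcp_pos'],s['tool_rot'].round(4))"
```

```text
[-2.196 -0.044  2.288 -0.     0.896 -0.977] [-0.03289489 -0.23502333  0.23150974] [ 9.846e-01  1.747e-01 -4.000e-04  4.000e-04]
```

step_arm(
  targets="10 -19 0 0; 20 -38 0 0; 30 -57 0 0; 30 -57 0 0",
)

```text
t: 3.2
tcp_pos: [-0.0231, -0.1699, 0.2309]
tool_rot: [0.985, 0.173, 0.0, -0.0]
force: [-0.4, 0.4, 0.1]
finger_gap: 1.0
gripper_force: 0.0
```

```bash
python3 -c "
from h import *
s=manip.sense();print(s['q'].round(3),s['tcp_pos'],s['tool_rot'].round(4))"
```

```text
[-2.41  -0.204  2.402 -0.     0.944 -1.186] [-0.02311749 -0.16990144  0.23092912] [ 9.850e-01  1.727e-01  2.000e-04 -3.000e-04]
```

step_arm(
  targets="0 0 20 0; 0 0 40 0; 0 0 60 0; 0 0 80 0; 0 0 80 0",
)

```text
t: 3.7
tcp_pos: [-0.0296, -0.2038, 0.1803]
tool_rot: [0.984, 0.175, 0.004, -0.011]
force: [-0.4, -0.2, -0.0]
finger_gap: 1.002
gripper_force: 0.0
```

```bash
python3 -c "
from h import *
s=manip.sense();print(s['q'].round(3),s['tcp_pos'],s['tool_rot'].round(4))"
```

```text
[-2.264  0.073  2.438 -0.02   0.65  -1.03 ] [-0.02958264 -0.20382443  0.1802863 ] [ 0.9844  0.1753  0.0038 -0.0111]
```

step_arm(
  targets="0 0 -30 0; 0 0 -60 0; 0 0 -60 0",
)

```text
t: 4.0
tcp_pos: [-0.0304, -0.2054, 0.2437]
tool_rot: [0.985, 0.175, -0.0, -0.008]
force: [-0.4, -0.3, 0.3]
finger_gap: 0.995
gripper_force: 0.0
```

```bash
python3 -c "
from h import *
s=manip.sense();print(s['q'].round(3),s['tcp_pos'],s['tool_rot'].round(4))"
```

```text
[-2.262 -0.13   2.307 -0.014  0.975 -1.035] [-0.0304042  -0.20539217  0.24366057] [ 0.9846  0.1749 -0.     -0.0077]
```

```bash
cat >> h.py <<'E'
def shifts(pts,yaw=None):
    "tool-frame shift (mm) of world points from the present pose; yaw = wanted azimuth of tool x"
    s=manip.sense();M=R.from_quat(s['tool_rot']).as_matrix()
    print('t',s['t'],'tcp',s['tcp_pos'].round(4),'q',s['q'].round(2),'x',M[:,0].round(3),'y',M[:,1].round(3),'z',M[:,2].round(3))
    for p in pts: print((M.T@(np.array(p)-s['tcp_pos'])*1e3).round(1))
    if yaw is not None: print('yaw turn deg',-np.degrees(yaw-np.arctan2(M[1,0],M[0,0])))
E
python3 -c "
from h import *
shifts([(.33,-.28,.45),(.45,.1,.55),(.2,.5,.6),(.3,1.25,.6)],1.44)"
```

```text
t 4.0 tcp [-0.0304 -0.2054  0.2437] q [-2.26 -0.13  2.31 -0.01  0.97 -1.03] x [0.939 0.344 0.003] y [ 0.344 -0.939 -0.015] z [-0.003  0.015 -1.   ]
[ 313.2  191.  -208.5]
[ 557.  -125.9 -303. ]
[ 460.2 -588.3 -346.2]
[  812.3 -1257.9  -335. ]
yaw turn deg -62.364000494223994
```

step_arm(
  targets="35 21 -23 0; 70 42 -46 0; 105 64 -70 0; 140 85 -93 0; 175 106 -116 0; 210 127 -139 0; 245 149 -162 0; 280 170 -186 0; 313 191 -208 0; 341 155 -219 0; 368 118 -230 0; 395 82 -240 0",
)

```text
t: 5.2
tcp_pos: [0.3698, -0.1481, 0.4834]
tool_rot: [0.985, 0.174, 0.003, -0.012]
force: [1.4, -0.6, 0.5]
finger_gap: 0.999
gripper_force: 0.0
```

```bash
python3 -c "
from h import *
shifts([(.45,.1,.55),(.2,.5,.6),(.3,1.25,.6)],1.44)"
```

```text
t 5.2 tcp [ 0.3698 -0.1481  0.4834] q [-0.68 -0.03  1.52  0.02  1.66  0.54] x [0.939 0.343 0.011] y [ 0.343 -0.939 -0.022] z [ 0.003  0.024 -1.   ]
[ 161.1 -206.9  -60.5]
[  64.1 -669.4 -101.5]
[  415.3 -1339.4   -83.2]
yaw turn deg -62.442128914759564
```

step_arm(
  targets="27 -40 -10 -8; 54 -80 -20 -16; 75 -125 -30 -24; 88 -172 -40 -32; 96 -220 -48 -40; 98 -268 -55 -48; 95 -316 -62 -56; 90 -365 -70 -62; 85 -414 -78 -62; 80 -462 -86 -62; 75 -511 -94 -62; 70 -560 -100 -62",
)

```text
t: 6.4
tcp_pos: [0.2407, 0.3991, 0.5959]
tool_rot: [0.754, 0.657, 0.009, -0.008]
force: [1.0, 1.1, 0.7]
finger_gap: 0.999
gripper_force: 0.0
```

```bash
python3 -c "
from h import *
shifts([(.3,1.0,.6)],1.44)"
```

```text
t 6.4 tcp [0.2407 0.3991 0.5959] q [0.78 0.07 1.14 0.01 1.91 0.92] x [0.137 0.99  0.023] y [ 0.991 -0.137  0.   ] z [ 0.004  0.023 -1.   ]
[603.3 -23.6  10. ]
yaw turn deg -0.38243181915456403
```

step_arm(
  targets="50 0 0 0; 100 0 0 0; 150 0 0 0; 200 0 0 0; 250 0 0 0; 300 0 0 0; 350 0 0 0; 400 0 0 0; 450 0 0 0; 500 0 0 0; 550 0 0 0; 600 0 0 0",
)

```text
t: 7.6
tcp_pos: [0.2701, 0.7757, 0.5243]
tool_rot: [0.754, 0.656, 0.024, -0.016]
force: [0.0, -0.3, -0.6]
finger_gap: 0.997
gripper_force: 0.0
```

```bash
python3 -c "
from h import *
shifts([],1.44)"
```

```text
t 7.6 tcp [0.2701 0.7757 0.5243] q [1.1  0.77 0.22 0.01 2.1  1.24] x [0.137 0.989 0.057] y [ 0.99  -0.138  0.007] z [ 0.015  0.056 -0.998]
yaw turn deg -0.4152606452500665
```

step_arm(
  targets="600 0 -150 0; 600 0 -150 0; 600 0 -150 0; 600 0 -150 0; 600 0 -150 0; 600 0 -150 0",
)

```text
t: 8.2
tcp_pos: [0.2444, 0.8277, 0.4736]
tool_rot: [0.753, 0.656, 0.037, -0.025]
force: [-0.0, -0.6, 0.5]
finger_gap: 1.0
gripper_force: 0.0
```

```bash
python3 -c "
from h import *
shifts([],1.44)"
```

```text
t 8.2 tcp [0.2444 0.8277 0.4736] q [1.15 0.83 0.22 0.02 2.01 1.29] x [0.136 0.987 0.088] y [ 0.99  -0.138  0.011] z [ 0.023  0.086 -0.996]
yaw turn deg -0.37909447689000975
```

step_arm(
  targets="600 60 -300 0; 600 60 -300 0; 600 60 -300 0; 600 60 -300 0; 600 60 -300 0; 600 60 -300 0; 600 60 -300 0; 600 60 -300 0; 600 60 -300 0; 600 60 -300 0; 600 60 -300 0; 600 60 -300 0",
)

```text
t: 9.4
tcp_pos: [0.2334, 0.8381, 0.481]
tool_rot: [0.753, 0.655, 0.052, -0.035]
force: [0.1, -0.1, 0.3]
finger_gap: 0.996
gripper_force: 0.0
```

```bash
python3 -c "
from h import *
shifts([],1.44)"
```

```text
t 9.4 tcp [0.2334 0.8381 0.481 ] q [1.17 0.82 0.22 0.02 1.98 1.31] x [0.136 0.983 0.124] y [ 0.99  -0.139  0.016] z [ 0.033  0.12  -0.992]
yaw turn deg -0.35883608905540987
```

step_arm(
  targets="600 0 -200 0; 600 0 -200 0",
)

```text
t: 9.6
tcp_pos: [0.2258, 0.8537, 0.4788]
tool_rot: [0.752, 0.654, 0.067, -0.045]
force: [-0.2, 0.2, -0.1]
finger_gap: 1.001
gripper_force: 0.0
```

step_arm(
  targets="600 0 -200 0; 600 0 -200 0",
)

```text
t: 9.8
tcp_pos: [0.2181, 0.8674, 0.4787]
tool_rot: [0.75, 0.654, 0.082, -0.055]
force: [-0.6, -0.1, -0.5]
finger_gap: 1.001
gripper_force: 0.0
```

step_arm(
  targets="600 0 -200 0",
)

```text
t: 9.9
tcp_pos: [0.2154, 0.8763, 0.4811]
tool_rot: [0.749, 0.653, 0.093, -0.063]
force: [-0.1, -0.9, -0.3]
finger_gap: 0.995
gripper_force: 0.0
```

step_arm(
  targets="600 0 -200 0",
)

```text
t: 10.0
tcp_pos: [0.2125, 0.8848, 0.4865]
tool_rot: [0.748, 0.651, 0.107, -0.073]
force: [-0.1, -0.5, -0.2]
finger_gap: 1.002
gripper_force: 0.0
```

step_arm(
  targets="600 0 -150 0",
)

```text
t: 10.1
tcp_pos: [0.2101, 0.8943, 0.4909]
tool_rot: [0.746, 0.65, 0.12, -0.082]
force: [-0.6, -0.4, 1.1]
finger_gap: 1.001
gripper_force: 0.0
```

step_arm(
  targets="600 0 -150 0",
)

```text
t: 10.2
tcp_pos: [0.2077, 0.903, 0.4946]
tool_rot: [0.744, 0.648, 0.132, -0.091]
force: [-0.3, -0.0, -0.7]
finger_gap: 1.002
gripper_force: 0.0
```

step_arm(
  targets="600 0 -150 0",
)

```text
t: 10.3
tcp_pos: [0.2053, 0.911, 0.4996]
tool_rot: [0.742, 0.647, 0.144, -0.1]
force: [-0.1, -0.3, 0.1]
finger_gap: 1.0
gripper_force: 0.0
```

step_arm(
  targets="600 0 -100 0",
)

```text
t: 10.4
tcp_pos: [0.2032, 0.9203, 0.504]
tool_rot: [0.74, 0.645, 0.157, -0.109]
force: [0.0, 0.4, -0.0]
finger_gap: 1.0
gripper_force: 0.0
```

step_arm(
  targets="600 0 -100 0",
)

```text
t: 10.5
tcp_pos: [0.2012, 0.9289, 0.508]
tool_rot: [0.738, 0.643, 0.169, -0.118]
force: [-0.1, 0.4, -0.0]
finger_gap: 1.005
gripper_force: 0.0
```

step_arm(
  targets="600 0 -100 0",
)

```text
t: 10.6
tcp_pos: [0.1992, 0.9367, 0.5137]
tool_rot: [0.735, 0.641, 0.181, -0.128]
force: [0.1, 0.2, 0.1]
finger_gap: 0.997
gripper_force: 0.0
```

step_arm(
  targets="600 0 -50 0",
)

```text
t: 10.7
tcp_pos: [0.1975, 0.9457, 0.5188]
tool_rot: [0.732, 0.638, 0.194, -0.137]
force: [0.1, -0.2, -0.3]
finger_gap: 1.001
gripper_force: 0.0
```

step_arm(
  targets="600 0 -50 0",
)

```text
t: 10.8
tcp_pos: [0.1958, 0.954, 0.5233]
tool_rot: [0.729, 0.636, 0.206, -0.146]
force: [-0.1, 0.3, -0.2]
finger_gap: 0.999
gripper_force: 0.0
```

Run:
```python
from h import *
L=np.array([[36,65,153],[36,-65,153],[-190,65,153],[-190,-65,153],[160,65,10],[160,-65,10],[118,42,86],[118,-42,86]])/1e3
uv=np.array([[266.5,199],[256,265],[152,180],[141,247],[329.5,214.5],[320,269.5],[307.5,219],[301,260]])
f=lambda p:proj("top",place(p,L))-uv
r=least_squares(lambda p:f(p).ravel(),[.5,.1,-1.6]);print("rig",r.x,f(r.x).round(1).tolist())
print(proj("top",place(r.x,[[.055,0,.075],[.06,0,.075],[.07,0,.075]])).round(1))
shifts([],r.x[2]+np.pi)
rig=r.x; print(place(rig,[[0.059,0,.075],[.15,0,.2]]))
```

```text
rig [ 0.5250856   0.12890121 -1.72794328] [[-0.1, 0.3], [-1.6, 1.1], [1.3, 0.7], [-1.1, -0.5], [0.3, -1.2], [0.5, 0.3], [0.6, 0.1], [0.4, -1.1]]
[[275.9 233.9]
 [278.2 234.3]
 [282.8 235.1]]
t 10.8 tcp [0.1958 0.954  0.5233] q [1.24 0.81 0.22 0.05 1.6  1.39] x [0.106 0.867 0.487] y [ 0.988 -0.148  0.049] z [ 0.115  0.475 -0.872]
yaw turn deg 2.02685611173716
[[ 0.51585204  0.07062822  0.075     ]
 [ 0.50161045 -0.01925046  0.2       ]]
```

```bash
cat >> h.py <<'E'
def tcp_for(rig,xg,zg,back=0.,yl=0.):
    M=R.from_quat(manip.sense()['tool_rot']).as_matrix()
    return place(rig,[[xg,yl,zg]])[0]+M[:,2]*(.019-back)
E
python3 - <<'E'
from h import *
rig=[.5251,.1289,-1.728]
p=tcp_for(rig,.051,.075,.13)
print(p);shifts([(.45,.35,.5),p])
E
```

```text
[0.50439966 0.0257504  0.17181806]
t 10.8 tcp [0.1958 0.954  0.5233] q [1.24 0.81 0.22 0.05 1.6  1.39] x [0.106 0.867 0.487] y [ 0.988 -0.148  0.049] z [ 0.115  0.475 -0.872]
[-508.1  339.5 -237.8]
[-943.2  425.3  -99.5]
```

step_arm(
  targets="-39 26 -18 0; -78 52 -37 0; -117 78 -55 0; -156 104 -73 0; -195 130 -91 0; -234 156 -110 0; -273 182 -128 0; -312 208 -146 0; -351 234 -165 0; -390 260 -183 0; -429 286 -201 0; -468 313 -220 0",
)

```text
t: 12.0
tcp_pos: [0.4268, 0.4036, 0.5045]
tool_rot: [0.729, 0.636, 0.206, -0.145]
force: [0.9, 0.0, 0.4]
finger_gap: 1.001
gripper_force: 0.0
```

Run:
```python
from h import *
shifts([tcp_for([.5251,.1289,-1.728],.051,.075,.14)],1.414)
```

```text
t 12.0 tcp [0.4268 0.4036 0.5045] q [0.35 0.11 1.42 0.43 1.34 0.45] x [0.105 0.868 0.485] y [ 0.988 -0.148  0.051] z [ 0.117  0.474 -0.873]
[-481.1  115.5  110.3]
yaw turn deg 2.0686630844414666
```

step_arm(
  targets="-48 12 5 0; -96 23 11 0; -144 35 17 0; -192 46 24 0; -240 58 31 0; -288 69 40 0; -336 81 50 0; -384 92 65 0; -432 104 85 0; -465 112 105 0; -481 115 110 0; -481 115 110 0",
)

```text
t: 13.2
tcp_pos: [0.5021, 0.0207, 0.1786]
tool_rot: [0.731, 0.635, 0.205, -0.145]
force: [-0.3, 0.3, 0.2]
finger_gap: 1.001
gripper_force: 0.0
```

Run:
```python
from h import *
import cv2
s=manip.sense();im=manip.snapshot("wrist");cv2.imwrite("pics/w1.png",im[:,:,::-1])
print(s['t'],s['tcp_pos'],s['tool_rot'])
for q in ["mouth","fork","deck_edge","rod"]: print(q,[(np.round(d["position"],1).tolist(),round(d["p"],2)) for d in manip.mark_of("wrist",q)[:2]])
for P in ([0,0,.075],[.06,0,.075],[.118,0,.075],[.036,0,.145],[.118,.042,.086],[.118,-.042,.086],[.160,.065,.01],[.16,-.065,.01]): print(P,wproj(s['tcp_pos'],s['tool_rot'],place([.5251,.1289,-1.728],P)).round(1))
```

```text
13.2 [0.50205798 0.02070915 0.17861224] [ 0.73067378  0.63486051  0.20470588 -0.14547665]
mouth [([321.5, 135.6], 0.69)]
fork [([321.3, 267.7], 0.97)]
deck_edge [([327.1, 146.9], 0.86)]
rod []
[0, 0, 0.075] [[319.5 137.1]]
[0.06, 0, 0.075] [[319.2 200.9]]
[0.118, 0, 0.075] [[318.9 267.3]]
[0.036, 0, 0.145] [[324.6 148.3]]
[0.118, 0.042, 0.086] [[369.6 267.3]]
[0.118, -0.042, 0.086] [[268.8 267.1]]
[0.16, 0.065, 0.01] [[375.3 302.1]]
[0.16, -0.065, 0.01] [[255.3 302.1]]
```

View pics/w1.png

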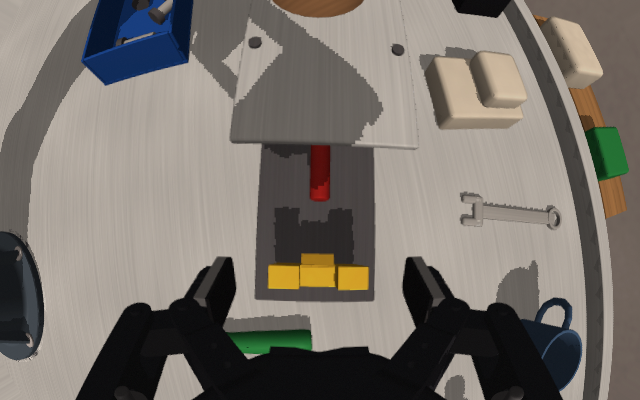

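Run:
```python
from h import *
shifts([tcp_for([.5251,.1289,-1.728],.051,.075,0)],1.414)
```

```text
t 13.45 tcp [0.5017 0.0234 0.1815] q [-0.48  0.48  1.87  0.59  1.01 -0.72] x [0.104 0.869 0.484] y [ 0.988 -0.147  0.051] z [ 0.116  0.472 -0.874]
[ -1.9   1.7 139.9]
yaw turn deg 2.1489059290124684
```

step_arm(
  targets="-2 2 40 0; -2 2 80 0; -2 2 115 0; -2 2 135 0; -2 2 140 0; -2 2 140 0",
)

```text
t: 14.05
tcp_pos: [0.5192, 0.0877, 0.0575]
tool_rot: [0.729, 0.637, 0.205, -0.145]
force: [-0.3, -0.4, -0.6]
finger_gap: 1.0
gripper_force: 0.0
```

step_arm(
  targets="0 0 0 0; 0 0 0 0; 0 0 0 0; 0 0 0 0; 0 0 0 0; 0 0 0 0",
  gripper=1,
  squeeze=40,
)

```text
t: 14.65
tcp_pos: [0.5195, 0.0865, 0.0573]
tool_rot: [0.73, 0.636, 0.205, -0.145]
force: [0.4, -0.9, 2.2]
finger_gap: 0.192
gripper_force: 38.9
```

Run:
```python
from h import *
shifts([tcp_for([.5251,.1289,-1.728],.051,.075,0),tcp_for([.5251,.1289,-1.728],.092,.075,0)],1.414)
s=manip.sense();print(s['force'],s['finger_gap'],s['gripper_force'])
```

```text
t 14.65 tcp [0.5195 0.0865 0.0573] q [-0.34  0.72  1.92  0.81  0.73 -0.88] x [0.107 0.869 0.484] y [ 0.988 -0.149  0.05 ] z [ 0.115  0.473 -0.874]
[ 1.4 -0.3 -0.5]
[-34.4  -0.6 -20.4]
yaw turn deg 1.990543874784569
[ 0.39300809 -0.88671256  2.17082375] 0.19217600196990542 38.89689266681671
```

step_arm(
  targets="-9 0 -5 0; -18 0 -10 0; -27 0 -15 0; -36 0 -20 0; -38 0 -21 0; -38 0 -21 0",
)

```text
t: 15.25
tcp_pos: [0.5127, 0.0434, 0.057]
tool_rot: [0.73, 0.636, 0.205, -0.146]
force: [-0.8, 0.8, 3.1]
finger_gap: 0.195
gripper_force: 39.6
```

step_arm(
  targets="0 0 0 0; 0 0 0 0; 0 0 0 0",
  gripper=0.4,
)

```text
t: 15.55
tcp_pos: [0.5129, 0.0436, 0.0567]
tool_rot: [0.729, 0.637, 0.205, -0.145]
force: [-0.7, -0.3, 0.7]
finger_gap: 0.598
gripper_force: 0.0
```

Run:
```python
from h import *
import cv2
s=manip.sense();print(s['force'],s['finger_gap'],s['gripper_force'])
im=manip.snapshot("wrist");cv2.imwrite("pics/w2.png",im[:,:,::-1])
shifts([tcp_for([.5251,.1289,-1.728],.049,.075,0),tcp_for([.5251,.1289,-1.728],.094,.075,0)],1.414)
for x in (0,.08,.1,.118,.14): print(x,wproj(s['tcp_pos'],s['tool_rot'],place([.5251,.1289,-1.728],[x,0,.075])).round(1))
```

```text
[-0.68059811 -0.3300595   0.73579142] 0.5977887885996386 0.0
t 15.6 tcp [0.5128 0.0436 0.0567] q [-0.43  0.72  1.92  0.76  0.76 -0.93] x [0.106 0.869 0.483] y [ 0.988 -0.147  0.049] z [ 0.114  0.472 -0.874]
[41.4  0.  21. ]
[ 2.1 -0.4 -0.8]
yaw turn deg 2.0595055511237046
0 [[318.5  95.3]]
0.08 [[316.9 249. ]]
0.1 [[316.5 291.2]]
0.118 [[316.2 328. ]]
0.14 [[315.8 370.2]]
```

View pics/w2.png

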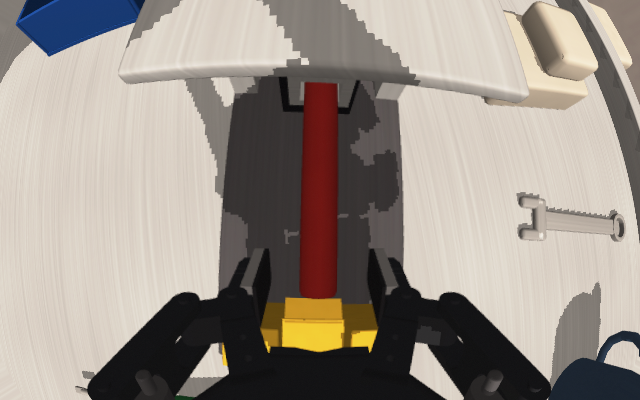

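step_arm(
  targets="20 0 10 0; 41 0 21 0; 41 0 21 0",
)

```text
t: 15.9
tcp_pos: [0.5186, 0.0914, 0.0584]
tool_rot: [0.728, 0.638, 0.205, -0.146]
force: [0.6, -0.5, -0.4]
finger_gap: 0.603
gripper_force: 0.0
```

step_arm(
  targets="0 0 0 0; 0 0 0 0; 0 0 0 0; 0 0 0 0",
  gripper=1,
)

```text
t: 16.3
tcp_pos: [0.5199, 0.0885, 0.0584]
tool_rot: [0.73, 0.636, 0.205, -0.145]
force: [0.2, -1.0, -0.2]
finger_gap: 0.194
gripper_force: 38.9
```

step_arm(
  targets="-10 0 -5 0; -20 0 -11 0; -30 0 -16 0; -38 0 -21 0; -38 0 -21 0",
)

```text
t: 16.8
tcp_pos: [0.5135, 0.0444, 0.0582]
tool_rot: [0.73, 0.635, 0.205, -0.145]
force: [-0.4, -0.5, -2.3]
finger_gap: 0.195
gripper_force: 39.0
```

step_arm(
  targets="0 0 0 0; 0 0 0 0; 0 0 0 0",
  gripper=0.4,
)

```text
t: 17.1
tcp_pos: [0.5129, 0.047, 0.0585]
tool_rot: [0.729, 0.636, 0.205, -0.146]
force: [0.1, 0.5, -0.0]
finger_gap: 0.604
gripper_force: 0.0
```

Run:
```python
from h import *
s=manip.sense();print(s['force'],s['finger_gap'],s['gripper_force'])
shifts([tcp_for([.5251,.1289,-1.728],x,.075,0) for x in (.049,.06,.094)],1.414)
```

```text
[ 0.12737767  0.52191761 -0.00471856] 0.6042490791860604 0.0
t 17.1 tcp [0.5129 0.047  0.0585] q [-0.42  0.72  1.92  0.77  0.76 -0.92] x [0.106 0.868 0.484] y [ 0.988 -0.148  0.049] z [ 0.114  0.473 -0.873]
[37.6  0.3 21. ]
[27.9  0.2 15.7]
[-1.8 -0.1 -0.8]
yaw turn deg 2.0312082340942
```

step_arm(
  targets="18 0 10 0; 36 0 20 0; 36 0 20 0",
)

```text
t: 17.4
tcp_pos: [0.5182, 0.0898, 0.0586]
tool_rot: [0.728, 0.637, 0.205, -0.147]
force: [0.0, 0.6, 0.7]
finger_gap: 0.6
gripper_force: 0.0
```

step_arm(
  targets="0 0 0 0; 0 0 0 0; 0 0 0 0; 0 0 0 0",
  gripper=1,
)

```text
t: 17.8
tcp_pos: [0.5193, 0.0867, 0.0585]
tool_rot: [0.73, 0.636, 0.205, -0.145]
force: [-0.8, 0.2, 0.9]
finger_gap: 0.195
gripper_force: 38.9
```

step_arm(
  targets="-9 0 -5 0; -18 0 -10 0; -27 0 -15 0; -34 0 -19 0; -34 0 -19 0",
)

```text
t: 18.3
tcp_pos: [0.5137, 0.0469, 0.0583]
tool_rot: [0.73, 0.635, 0.205, -0.145]
force: [0.4, -0.5, -2.4]
finger_gap: 0.194
gripper_force: 39.1
```

step_arm(
  targets="0 0 0 0; 0 0 0 0; 0 0 0 0",
  gripper=0.4,
)

```text
t: 18.6
tcp_pos: [0.5133, 0.0492, 0.0587]
tool_rot: [0.729, 0.636, 0.205, -0.146]
force: [-0.3, -0.2, 0.7]
finger_gap: 0.602
gripper_force: 0.0
```

Run:
```python
from h import *
import cv2
s=manip.sense();print(s['force'],s['finger_gap'],s['gripper_force'])
shifts([tcp_for([.5251,.1289,-1.728],x,.075,0) for x in (.06,.074,.094)],1.414)
im=manip.snapshot("top");cv2.imwrite("pics/t2.png",cv2.resize(im[170:310,240:440,::-1],None,fx=4,fy=4,interpolation=2))
for x in (-.01,.17,.18,.19,.2): print(x,proj("top",place([.5251,.1289,-1.728],[x,0,.073])).round(1))
```

```text
[-0.26140091 -0.19694551  0.70537015] 0.6024545969670037 0.0
t 18.6 tcp [0.5133 0.0492 0.0587] q [-0.42  0.72  1.92  0.77  0.76 -0.92] x [0.106 0.868 0.485] y [ 0.988 -0.148  0.049] z [ 0.114  0.473 -0.873]
[25.9  0.1 14.7]
[13.7  0.   7.9]
[-3.8 -0.2 -1.8]
yaw turn deg 2.03500952076948
-0.01 [[246.1 228.9]]
0.17 [[329.3 242.9]]
0.18 [[334.  243.6]]
0.19 [[338.6 244.4]]
0.2 [[343.3 245.2]]
```

View pics/t2.png

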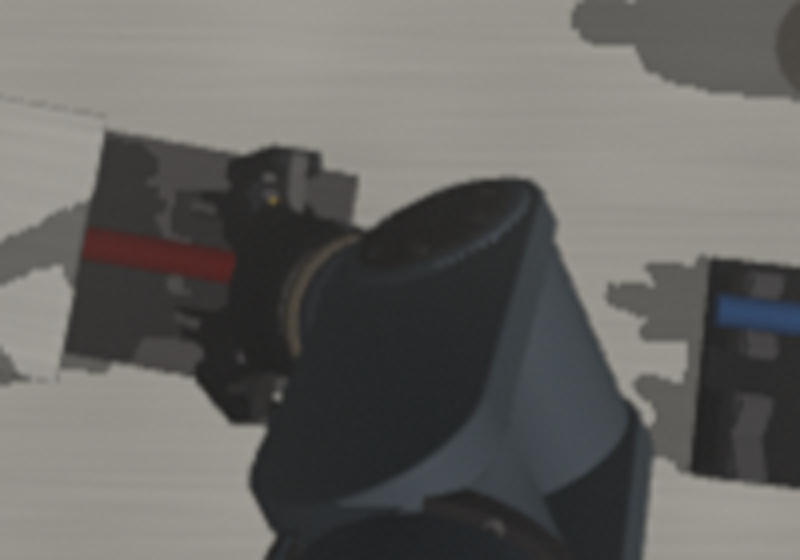

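Run:
```python
from h import *
im=manip.snapshot("scene").astype(int);m=(im[...,0]>90)&(im[...,1]<60)&(im[...,2]<60);m[:, 460:]=0
v,u=np.nonzero(m);i=u<u.min()+4;print(u.min(),v[i].mean(),u.max(),len(u))
for x in (.17,.18,.19,.2): print(x,proj("scene",place([.5251,.1289,-1.728],[x,0,.072])).round(1))
```

```text
327 190.64705882352942 340 65
0.17 [[334.4 191. ]]
0.18 [[330.6 190. ]]
0.19 [[326.9 188.9]]
0.2 [[323.2 187.8]]
```

step_arm(
  targets="8 0 5 0; 8 0 5 0",
)

```text
t: 18.9
tcp_pos: [0.5143, 0.0595, 0.0581]
tool_rot: [0.729, 0.637, 0.205, -0.146]
force: [-0.0, -0.4, -0.3]
finger_gap: 0.599
gripper_force: 0.0
```

step_arm(
  targets="0 0 0 0; 0 0 0 0; 0 0 0 0; 0 0 0 0",
  gripper=1,
  squeeze=70,
)

```text
t: 19.3
tcp_pos: [0.5149, 0.0581, 0.0582]
tool_rot: [0.729, 0.636, 0.205, -0.145]
force: [-0.1, 0.3, 1.1]
finger_gap: 0.185
gripper_force: 68.2
```

step_arm(
  targets="-8 0 -4 0; -16 0 -8 0; -16 0 -8 0; -16 0 -8 0; -16 0 -8 0",
)

```text
t: 19.8
tcp_pos: [0.5123, 0.0394, 0.0578]
tool_rot: [0.73, 0.636, 0.205, -0.145]
force: [-1.0, 0.7, 6.3]
finger_gap: 0.185
gripper_force: 71.0
```

Run:
```python
from h import *
s=manip.sense();print(s['force'],s['finger_gap'],s['gripper_force'])
rig=[.5251,.1289,-1.728]
im=manip.snapshot("scene").astype(int);m=(im[...,0]>90)&(im[...,1]<60)&(im[...,2]<60);m[:, 460:]=0
v,u=np.nonzero(m);i=u<u.min()+4;print(u.min(),v[i].mean(),u.max(),len(u))
for x in (.19,.2,.21): print(x,proj("scene",place(rig,[x,0,.072])).round(1))
shifts([tcp_for(rig,x,.075,0) for x in (.097,)])
M=R.from_quat(s['tool_rot']).as_matrix();print('up100',M.T@[0,0,100],'rig+x 100',M.T@[-15.65,-98.77,0])
```

```text
[-1.04877235  0.74134579  6.30116842] 0.18487570020981334 70.98036734956622
320 189.28571428571428 341 90
0.19 [[326.9 188.9]]
0.2 [[323.2 187.8]]
0.21 [[319.5 186.8]]
t 19.85 tcp [0.5123 0.0394 0.0578] q [-0.44  0.72  1.92  0.76  0.77 -0.93] x [0.107 0.868 0.485] y [ 0.988 -0.149  0.049] z [ 0.115  0.473 -0.873]
[ 2.6 -0.6  0.7]
up100 [ 48.46312633   4.92752264 -87.3329543 ] rig+x 100 [-87.42169363  -0.71584454 -48.55275945]
```

step_arm(
  targets="1 0 -9 0; 7 1 -19 0; 17 2 -31 0; 17 2 -31 0; -9 2 -46 0; -35 1 -60 0; -53 1 -70 0; -44 2 -87 0; -24 4 -122 0; -24 4 -122 0",
)

```text
t: 20.85
tcp_pos: [0.5016, -0.0405, 0.1553]
tool_rot: [0.729, 0.637, 0.206, -0.142]
force: [0.1, -0.0, -2.2]
finger_gap: 0.187
gripper_force: 70.0
```

Run:
```python
from h import *
s=manip.sense();print(s['force'],s['finger_gap'],s['gripper_force'])
rack=[.4454,-.3218,-1.652]
lane=place(rack,[0,-.033,.055])[0];print(lane)
ax=np.array([np.cos(rack[2]),np.sin(rack[2]),0]);M=R.from_quat(s['tool_rot']).as_matrix()
# grip point sits 10 mm behind the rod centre
g=lane-ax*.010
shifts([g+[0,0,.13]+M[:,2]*.019,g+M[:,2]*.019],rack[2]+np.pi)
```

```text
[ 0.08519396 -0.03237249 -2.2369089 ] 0.18748225822633052 69.99466896057129
[ 0.41250874 -0.31912322  0.055     ]
t 20.85 tcp [ 0.5016 -0.0405  0.1553] q [-0.59  0.54  1.85  0.57  1.02 -0.83] x [0.104 0.87  0.481] y [ 0.987 -0.149  0.056] z [ 0.12   0.47  -0.875]
[-228.7  -45.5 -143.7]
[-291.3  -52.7  -30. ]
yaw turn deg -2.1636459489507436
```

step_arm(
  targets="-38 -8 -26 0; -76 -15 -52 0; -114 -23 -76 0; -152 -30 -98 0; -190 -38 -121 0; -222 -44 -140 0; -229 -45 -144 0; -229 -45 -144 0",
)

```text
t: 21.65
tcp_pos: [0.4138, -0.3005, 0.1641]
tool_rot: [0.73, 0.635, 0.205, -0.145]
force: [0.5, 0.6, -2.2]
finger_gap: 0.185
gripper_force: 69.9
```

Run:
```python
from h import *
import cv2
s=manip.sense();im=manip.snapshot("wrist");cv2.imwrite("pics/w3.png",im[:,:,::-1])
print(s['t'],s['tcp_pos'],s['tool_rot'].tolist(),s['force'])
rack=[.4454,-.3218,-1.652]
for P in ([.09,.062,.01],[.09,-.062,.01],[-.09,.062,.01],[-.09,-.062,.01],[.078,-.051,.061],[.078,-.015,.061],[-.078,-.051,.061],[-.078,-.015,.061],[.1,.033,.055],[-.1,.033,.055]): print(P,wproj(s['tcp_pos'],s['tool_rot'],place(rack,P)).round(1))
```

```text
21.65 [ 0.41380923 -0.30046733  0.16407539] [0.730211787240859, 0.6352368297220478, 0.2052552280977608, -0.14537952839973212] [ 0.51824232  0.55932863 -2.21944032]
[0.09, 0.062, 0.01] [[405.9 348.1]]
[0.09, -0.062, 0.01] [[290.7 360.9]]
[-0.09, 0.062, 0.01] [[393.6 184.8]]
[-0.09, -0.062, 0.01] [[278.9 191.4]]
[0.078, -0.051, 0.061] [[299.8 366.6]]
[0.078, -0.015, 0.061] [[340.5 363.3]]
[-0.078, -0.051, 0.061] [[287.4 192.3]]
[-0.078, -0.015, 0.061] [[328.1 189.9]]
[0.1, 0.033, 0.055] [[391.8 375.4]]
[-0.1, 0.033, 0.055] [[376.4 165.5]]
```

View pics/w3.png

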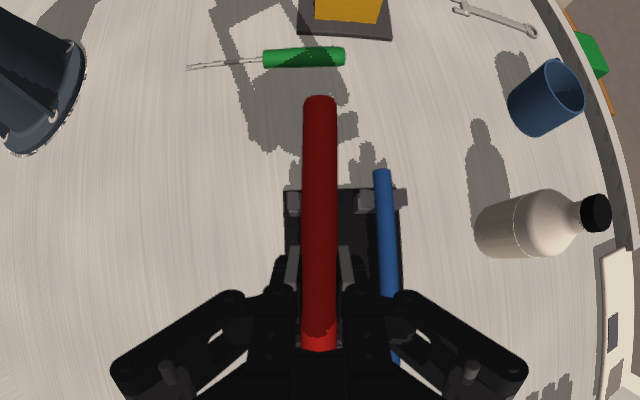

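```bash
cat > fit.py <<'E'
from h import *
import cv2
def blue(im,x0,x1,y0,y1):
    im=im.astype(int);m=np.zeros(im.shape[:2],bool)
    sub=(im[y0:y1,x0:x1,2]>im[y0:y1,x0:x1,0]+25);m[y0:y1,x0:x1]=sub
    n,l,st,_=cv2.connectedComponentsWithStats(m.astype(np.uint8));k=1+np.argmax(st[1:,4]);return l==k
def axis(m):
    v,u=np.nonzero(m);c=np.array([u.mean(),v.mean()]);P=np.c_[u,v]-c
    d=np.linalg.svd(P,full_matrices=False)[2][0];t=P@d;return c+d*t.min(),c+d*t.max(),d
s=dict(p=[.41380923,-.30046733,.16407539],q=[0.730211787240859,0.6352368297220478,0.2052552280977608,-0.14537952839973212])
if __name__=="__main__":
    t0=cv2.imread("pics/top0.png")[...,::-1];w=cv2.imread("pics/w3.png")[...,::-1]
    a,b,_=axis(blue(t0,400,530,235,275));print("top blue",a,b)
    mw=blue(w,365,410,155,300);v,u=np.nonzero(mw);print("wrist blue",v.min(),v.max())
    rows=[(r,u[v==r].mean()) for r in range(v.min()+5,270,15)];print(np.round(rows,1).tolist())
    if a[0]>b[0]:a,b=b,a
    e=np.array([[.1,.033,.055],[-.1,.033,.055]])
    corn=np.array([[284.5,190.5]])
    def res(p):
        P=proj("top",place(p,e)); r=list((P[1]-a))+list(P[0]-b)
        line=wproj(s['p'],s['q'],place(p,np.c_[np.linspace(-.1,.0,40),np.full(40,.033),np.full(40,.055)]))
        r+=[np.interp(rr,line[:,1],line[:,0])-uu for rr,uu in rows]
        r+=[line[0,1]-(v.min()+2)]
        r+=list((wproj(s['p'],s['q'],place(p,[[-.09,-.062,.01]]))-corn)[0])
        return r
    f=least_squares(res,[.4454,-.3218,-1.652]);print(f.x,np.round(f.fun,1))
    # top only
    g=least_squares(lambda p:res(p)[:4],f.x);print("top only",g.x,np.round(g.fun,1))
    h=least_squares(lambda p:res(p)[4:],f.x);print("wrist only",h.x,np.round(h.fun,1))
    # red rod
    r=w.astype(int);m=(r[...,0]>70)&(r[...,1]<60)&(r[...,2]<60);m[:, :280]=0;m[:,360:]=0
    v,u=np.nonzero(m);print("red",v.min(),[(q,u[v==q].mean().round(1),np.ptp(u[v==q])) for q in range(v.min()+5,330,30)])
    M=R.from_quat(s['q']).as_matrix();gp=np.array(s['p'])-M[:,2]*.019;d=np.array([.1565,.9877,0])
    for L in (.0,.05,.09,.1,.11): print(L,wproj(s['p'],s['q'],gp+d*L).round(1))
E
python3 fit.py
```

```text
top blue [419.64291452 246.98155465] [512.23110234 258.07036606]
wrist blue 168 297
[[173.0, 381.5], [188.0, 383.0], [203.0, 384.0], [218.0, 385.0], [233.0, 386.0], [248.0, 387.0], [263.0, 388.0]]
[ 0.4460881  -0.32497351 -1.692655  ] [-1.7 -0.1 -0.7  1.1  0.8  0.4  0.5  0.4  0.2 -0.1 -0.5 -0.1 -1.2  1.3]
top only [ 0.44709336 -0.32792945 -1.68114139] [-0.5 -0.1  0.5  0. ]
wrist only [ 0.44589765 -0.32442442 -1.6959315 ] [ 0.9  0.4  0.4  0.3  0.1 -0.3 -0.7 -0.5 -1.2  0.6]
red 95 [(100, np.float64(319.0), np.int64(28)), (130, np.float64(320.0), np.int64(30)), (160, np.float64(319.0), np.int64(33)), (190, np.float64(319.5), np.int64(31)), (220, np.float64(319.0), np.int64(32)), (250, np.float64(319.0), np.int64(32)), (280, np.float64(318.5), np.int64(31)), (310, np.float64(318.5), np.int64(31))]
0.0 [[317.5 281.2]]
0.05 [[318.2 178.2]]
0.09 [[318.6 105.7]]
0.1 [[318.7  89.7]]
0.11 [[318.8  74.6]]
```

Run:
```python
from h import *
s=manip.sense();rack=[.4463,-.3255,-1.690]
lane=place(rack,[-.007,-.033,.055])[0];M=R.from_quat(s['tool_rot']).as_matrix()
shifts([lane+[0,0,d]+M[:,2]*.019 for d in (.1,.02,.001)],rack[2]+np.pi)
```

```text
t 21.7 tcp [ 0.4139 -0.2985  0.1643] q [-1.05  0.61  1.64  0.36  1.3  -1.08] x [0.108 0.867 0.486] y [ 0.988 -0.149  0.048] z [ 0.114  0.475 -0.873]
[-18.4   2.4  19.5]
[-57.3  -1.4  89.3]
[-66.6  -2.3 105.9]
yaw turn deg -0.23736798032081172
```

step_arm(
  targets="-9 1 10 -1; -18 2 20 -2; -30 1 42 -2; -43 0 65 -2; -52 -1 82 -2; -57 -1 89 -2; -57 -1 89 -2; -57 -1 89 -2",
)

```text
t: 22.5
tcp_pos: [0.4179, -0.3062, 0.0598]
tool_rot: [0.718, 0.649, 0.208, -0.142]
force: [1.1, 0.4, -2.4]
finger_gap: 0.187
gripper_force: 69.9
```

Run:
```python
from h import *
import cv2
s=manip.sense();rack=[.4463,-.3255,-1.690]
lane=place(rack,[-.007,-.033,.055])[0];M=R.from_quat(s['tool_rot']).as_matrix()
shifts([lane+[0,0,d]+M[:,2]*.019 for d in (.02,.002)],rack[2]+np.pi);print(s['force'])
im=manip.snapshot("wrist");cv2.imwrite("pics/w4.png",im[:,:,::-1])
for P in ([-.1,-.033,.075],[-.078,-.051,.061],[-.078,-.015,.061],[-.1,.033,.055]): print(P,wproj(s['tcp_pos'],s['tool_rot'],place(rack,P)).round(1))
```

```text
t 22.5 tcp [ 0.4179 -0.3062  0.0598] q [-1.05  0.78  1.66  0.38  1.11 -1.19] x [0.071 0.873 0.482] y [ 0.991 -0.117  0.066] z [ 0.114  0.473 -0.874]
[-0.3 -1.5  1.3]
[-9.  -2.6 17. ]
yaw turn deg 2.1781028140482186
[ 1.11467863  0.43218837 -2.3599315 ]
[-0.1, -0.033, 0.075] [[315.2 101.1]]
[-0.078, -0.051, 0.061] [[281.3 147.2]]
[-0.078, -0.015, 0.061] [[345.6 148.6]]
[-0.1, 0.033, 0.055] [[417.7 122.6]]
```

View pics/w4.png

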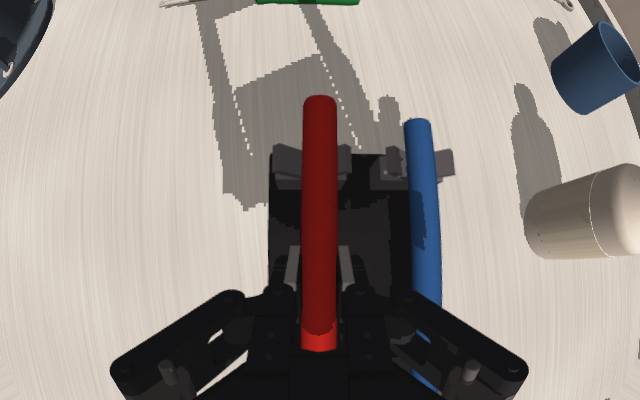

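step_arm(
  targets="-3 -2 4 0; -6 -3 9 0; -8 -3 13 0; -10 -3 17 0; -10 -3 17 0; -10 -3 17 0",
)

```text
t: 23.15
tcp_pos: [0.416, -0.3071, 0.0416]
tool_rot: [0.718, 0.649, 0.208, -0.142]
force: [-2.2, -0.3, 10.3]
finger_gap: 0.186
gripper_force: 71.7
```

Run:
```python
from h import *
s=manip.sense();rack=[.4463,-.3255,-1.690]
lane=place(rack,[-.007,-.033,.055])[0];M=R.from_quat(s['tool_rot']).as_matrix()
shifts([lane+[0,0,d]+M[:,2]*.019 for d in (.0,)],rack[2]+np.pi);print(s['force'],s['ft_torque'])
```

```text
t 23.15 tcp [ 0.416  -0.3071  0.0416] q [-1.05  0.81  1.67  0.39  1.08 -1.21] x [0.07  0.873 0.482] y [ 0.991 -0.116  0.067] z [ 0.115  0.473 -0.873]
[-0.3  0.2  3.6]
yaw turn deg 2.25321951249128
[-2.20888049 -0.2875324  10.32766661] [0.05961957 0.07841114 0.38796418]
```

step_arm(
  targets="-1 0 2 0; -1 0 2 0; -1 0 2 0",
  squeeze=30,
)

```text
t: 23.45
tcp_pos: [0.416, -0.307, 0.0415]
tool_rot: [0.717, 0.65, 0.209, -0.142]
force: [-4.1, -2.1, 23.1]
finger_gap: 0.189
gripper_force: 73.3
```

step_arm(
  targets="0 0 0 0; 0 0 0 0; 0 0 0 0; 0 0 0 0",
  gripper=0.55,
)

```text
t: 23.85
tcp_pos: [0.4158, -0.3063, 0.0372]
tool_rot: [0.718, 0.649, 0.208, -0.142]
force: [0.3, -0.1, 0.1]
finger_gap: 0.452
gripper_force: 0.0
```

Run:
```python
from h import *
import cv2
s=manip.sense();rack=[.4463,-.3255,-1.690];print(s['force'],s['finger_gap'],s['gripper_force'])
im=manip.snapshot("wrist");cv2.imwrite("pics/w5.png",im[:,:,::-1])
for P in ([-.1,-.033,.055],[-.05,-.033,.055],[-.1,.033,.055]): print(P,wproj(s['tcp_pos'],s['tool_rot'],place(rack,P)).round(1))
```

```text
[ 0.31040458 -0.0537147   0.12138471] 0.4521666906796195 0.0
[-0.1, -0.033, 0.055] [[319.1  98.3]]
[-0.05, -0.033, 0.055] [[319.1 190. ]]
[-0.1, 0.033, 0.055] [[434.4 106.6]]
```

View pics/w5.png

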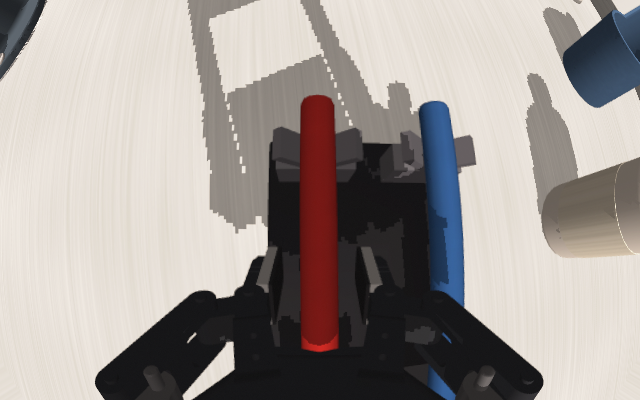

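step_arm(
  targets="0 0 -15 0; 0 0 -35 0; 0 0 -60 0; 0 0 -90 0; 0 0 -125 0; 0 0 -165 0; 0 0 -200 0; 0 0 -200 0; 0 0 -200 0",
)

```text
t: 24.8
tcp_pos: [0.3929, -0.4013, 0.2123]
tool_rot: [0.718, 0.649, 0.208, -0.142]
force: [-0.6, -0.6, -0.4]
finger_gap: 0.448
gripper_force: 0.0
```

Run:
```python
from h import *
from fit import blue
import cv2
s=manip.sense();rack=[.4463,-.3255,-1.690];print(s['t'],s['force'],s['tcp_pos'])
im=manip.snapshot("wrist").astype(int)
m=(im[...,0]>70)&(im[...,1]<60)&(im[...,2]<60);n,l,st,_=cv2.connectedComponentsWithStats(m.astype(np.uint8));k=1+np.argmax(st[1:,4]);v,u=np.nonzero(l==k)
print("red",v.min(),v.max(),[(q,u[v==q].mean().round(1)) for q in range(v.min()+5,v.max(),25)])
W=lambda P:wproj(s['tcp_pos'],s['tool_rot'],place(rack,P)).round(1).tolist()
print(W([[-.1,-.033,.055],[-.05,-.033,.055],[0,-.033,.055],[.1,-.033,.055],[-.1,.033,.055],[0,.033,.055]]))
b=blue(im,int(W([[0,.033,.055]])[0][0])-25,int(W([[0,.033,.055]])[0][0])+30,60,330);v,u=np.nonzero(b);print("blue",v.min(),v.max(),[(q,u[v==q].mean().round(1)) for q in range(v.min()+5,v.max(),25)])
```

```text
24.8 [-0.643808   -0.60736615 -0.39342101] [ 0.39292136 -0.40127751  0.21226694]
red 96 275 [(101, np.float64(319.0)), (126, np.float64(318.5)), (151, np.float64(319.0)), (176, np.float64(318.5)), (201, np.float64(319.5)), (226, np.float64(319.5)), (251, np.float64(319.5))]
[[318.7, 97.8], [318.6, 137.0], [318.6, 180.6], [318.6, 275.3], [373.9, 100.6], [378.6, 181.8]]
blue 98 267 [(103, np.float64(373.5)), (128, np.float64(375.5)), (153, np.float64(377.0)), (178, np.float64(378.5)), (203, np.float64(380.0)), (228, np.float64(381.0)), (253, np.float64(381.5))]
```

Red lies in the lane within about a millimetre or two of centre, parallel to the lane, and blue is where it was.

```bash
python3 -c "
from station import manip
print(manip.sign_off())"
```

```text
the job is handed in; nothing more can be done
None
```

I drew the red rod out of the profile in four short pulls and laid it level and centred in the rack's empty lane beside the blue rod. I released it there and handed in the job at about 25 s; the hand-in gave no verdict, but the last camera check put both rods within about 2 mm of where they should be.

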